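# Check the lid joint of a bottle case with the feeler stylus

## Task

Take the feeler stylus from its rest, lower its point into the open joint between the two lid leaves of the bottle case at the end away from the gauge, and draw it gently and slowly (under 8 cm per second) along the whole stepped joint in one pass without lifting it out. At the far end push the sprung gauge slide with the point until its pointer stands between the two pairs of ridges, hold it there for half a second or more, then let the slide spring back fully. Hang the stylus back upright in its rest by its flange, and leave the bottles, jar and roll where they are.

Things in the scene. Friction and masses are not known exactly. Their poses are not given: they have to be found in the camera images.
- stylus: Feeler stylus, 153 mm tall, hanging upright, point down. Origin at the very point (bottom), z up its axis. From the point up: steel pin 6 mm thick, 30 mm long; cone to 22 mm thick at 46 mm; round shank to 75 mm; square flange 58 x 58 mm from 75 to 83 mm; square wooden handle 28 x 28 mm from 83 to 153 mm, its faces along x and y. About 0.16 kg.
- rest: Stylus rest, fixed: dark base 90 x 110 x 10 mm, two parallel upright aluminium walls 80 mm long along x, 10 mm thick, centred at y = +-24 mm, tops at z = 95 mm, open at both ends. The stylus flange sits across the wall tops, shank between the walls, point then 20 mm above the table. Origin: centre of the underside.
- case: Fixed bottle case 180 (x) x 220 (y) x 70 mm high, red sides, plywood lid (face z = 70 mm) of two leaves; the dark open joint between them is 14 mm wide, 16 mm deep. Its centre line: along y from y = -110 (open end) to 0 at x = -15, along x to x = +15 at y = 0, along y to y = +110 at x = +15. A gauge bed on the +y end reaches y = 200, ridges to z = 78. Origin: centre of the underside.
- gauge (a joint): Travel of the sprung steel gauge slide, m: 0 at rest, grows when pushed in case +y, stop at 0.036; springs back (1.2 N at rest, 2.7 N at 0.025). Its 10 mm wide tongue lies in the joint's last part. Its pointer is an upright blade (top 12 mm above the lid face, case y = 143 mm at rest). Two pairs of dark ridges at case y = 160 and 176 mm are the mark: midway is 0.025.
- gauge_nose (a point): Middle of the end face of the gauge tongue that the stylus point pushes against, 8 mm below the lid face; at case x = 15, y = 74 mm when at rest.
- seam0 (a point): Point on the centre line of the joint, at the height of the lid face, at the start of the joint, the end away from the gauge.
- seam1 (a point): Point on the centre line of the joint, at the height of the lid face, 25 mm along.
- seam2 (a point): Point on the centre line of the joint, at the height of the lid face, 50 mm along.
- seam3 (a point): Point on the centre line of the joint, at the height of the lid face, 75 mm along.
- seam4 (a point): Point on the centre line of the joint, at the height of the lid face, at the first corner.
- seam5 (a point): Point on the centre line of the joint, at the height of the lid face, at the second corner.
- seam6 (a point): Point on the centre line of the joint, at the height of the lid face, 25 mm past the second corner.
- seam7 (a point): Point on the centre line of the joint, at the height of the lid face, 50 mm past the second corner.
- bottle0: Brown bottle, 58 mm thick, 170 mm tall, standing. Bystander. Origin: centre of its underside.
- bottle1: Brown bottle like bottle0. Bystander. Origin: centre of its underside.
- bottle2: Brown bottle like bottle0. Bystander. Origin: centre of its underside.
- taperoll: Cardboard roll, 100 mm across, 45 mm high. Bystander. Origin: centre of its underside.
- jar: Glass jar, 70 mm thick, 80 mm tall. Bystander. Origin: centre of its underside.
Things that resemble listed ones, but are neither listed nor needed, are in the scene too. What is shaped like the stylus but blue is not meant.

How it is judged:
On the way, in this order (a step that is already met when the one before it is completed fails the run):
1. the stylus point is in the joint (at least 3 mm below the lid face) at the start of the joint, the end away from the gauge (horizontal distance between stylus and seam0 below 0.009 m and z of stylus in the frame of case between 0.048 and 0.067 m).
2. the stylus point is in the joint (at least 3 mm below the lid face) 25 mm along (horizontal distance between stylus and seam1 below 0.009 m and z of stylus in the frame of case between 0.048 and 0.067 m).
3. the stylus point is in the joint (at least 3 mm below the lid face) 50 mm along (horizontal distance between stylus and seam2 below 0.009 m and z of stylus in the frame of case between 0.048 and 0.067 m).
4. the stylus point is in the joint (at least 3 mm below the lid face) 75 mm along (horizontal distance between stylus and seam3 below 0.009 m and z of stylus in the frame of case between 0.048 and 0.067 m).
5. the stylus point is in the joint (at least 3 mm below the lid face) at the first corner (horizontal distance between stylus and seam4 below 0.009 m and z of stylus in the frame of case between 0.048 and 0.067 m).
6. the stylus point is in the joint (at least 3 mm below the lid face) at the second corner (horizontal distance between stylus and seam5 below 0.009 m and z of stylus in the frame of case between 0.048 and 0.067 m).
7. the stylus point is in the joint (at least 3 mm below the lid face) 25 mm past the second corner (horizontal distance between stylus and seam6 below 0.009 m and z of stylus in the frame of case between 0.048 and 0.067 m).
8. the stylus point is in the joint (at least 3 mm below the lid face) 50 mm past the second corner (horizontal distance between stylus and seam7 below 0.009 m and z of stylus in the frame of case between 0.048 and 0.067 m).
9. the stylus point, in the joint, pushes the gauge slide so that its pointer stands between the ridges (slide at 19 to 31 mm) for 0.5 s (value of joint gauge between 0.019 and 0.031 m and z of stylus in the frame of case below 0.067 m and contact force between stylus and gauge above 0.3 N), for 0.5 s.
At the end, for the whole second after the job is handed in: The stylus hangs in its rest by its flange, released and at rest: its point within 30 mm of the rest's centre along the walls and 12 mm across them, 16 to 24 mm above the table, upright within 0.08 rad; the gauge slide is back within 4 mm of home (x of stylus in the frame of rest between -0.03 and 0.03 m and y of stylus in the frame of rest between -0.012 and 0.012 m and z of stylus in the frame of rest between 0.016 and 0.024 m and angle between stylus's own z axis and vertical below 0.08 rad and linear speed of stylus below 0.02 m/s and value of joint gauge below 0.004 m); the robot touches nothing.
It fails at once if the stylus moves faster than 8 cm/s while its point is in the joint (x of stylus in the frame of case between -0.03 and 0.03 m and y of stylus in the frame of case between -0.11 and 0.11 m and z of stylus in the frame of case below 0.067 m and linear speed of stylus above 0.08 m/s).
It fails at once if the point is out of the joint less than 15 mm above the lid, over the middle of the joint (lifted out part way, or dragged over the lid) (x of stylus in the frame of case between -0.04 and 0.04 m and y of stylus in the frame of case between -0.065 and 0.045 m and z of stylus in the frame of case between 0.071 and 0.085 m).
It fails at once if the stylus is forced against the case with more than 25 N (contact force between stylus and case above 25 N).
It fails at once if a bottle, the jar or the tape roll is moved more than 30 mm (distance of any of bottle0, bottle1, bottle2, taperoll, jar from where it was at the start of the episode above 0.03 m).
It also fails if it takes over 70 s, if anything falls off the work surface, if the arm or the gripper's body presses on something with over 40 N, if the wrist force passes 120 N, or if a joint passes its speed limit or range.

## Robot

A 7-joint arm with a two-finger parallel gripper is mounted at the origin on the work surface. World frame = base frame: x ahead of the robot, y to its left, z up, the work surface at z = 0. Lengths are in m, angles in rad, forces in N, time in s.
With the tool pointing down it reaches from about 0.4 to 0.75 m from the base axis. Payload 19.5 kg.
Tool frame: the origin (TCP) lies between the finger pads; the fingertips stand 17 mm ahead of it and the grasp point (between the pads) lies 2 mm behind it (manip.nose_length is the distance from the TCP to the fingertips, in m); z points along the fingers, y is the line along which they close (so a half turn about z gives the same grasp; the last joint's range is limited). The gripper opens to 85 mm and grips with 20 to 120 N. Pads are 22 mm wide; open, the fingers measure 114 mm over their backs; the gripper's body (76 mm by 85 mm) begins 54 mm behind the grasp point. The pads swing forward as they close: fully open they stand 13 mm farther back than shut.
Start: joints at [1.132, 0.707, -0.028, 1.485, 0.022, 0.951, -0.075], TCP at [0.222, -0.53, 0.248] pointing down, gripper open.
Joint ranges: [-2.71, 2.71], [-0.32, 2.16], [-1.57, 1.52], [0, 2.45], [-1.46, 4.6], [0, 2.02], [-2.83, 2.83]. Speed limits (rad/s): [1.89, 1.89, 2.57, 2.57, 3.01, 3.01, 3.01].

## Interface

Orientations are given as a unit quaternion [x, y, z, w].
In Python, from plant import manip, vision, order, search_frame, place_of gives the robot as it stands. The module is installed in compiled form; this text tells all that it offers.
- The arm moves only by the shell command python3 -m handwheel 'ROWS'. ROWS is text: rows parted by semicolons, each of 5 numbers parted by spaces: the shift along the tool's x, y, z in cm, then the turn about the tool's z in rad, then the finger opening in cm, from 0 to 8.54. In form: tx ty tz yaw gripper; .... A call has 1 to 5 rows; each row is the pose to reach, as a shift and turn from the pose commanded when the call began, along the tool's axes at that moment; what a row does not reach only later rows make up. A row lasts 1/10 s, in which the tool goes at most 50 mm and 8.59 degrees, less where a joint would pass 70% of its speed; a pose out of reach is approached as far as the arm can. A call with a gripper value outside its range is refused whole. The fingers move at their own pace and stop on an object; the grip force is fixed at half the most. Time passes only in rows, so rows that repeat a pose let the fingers close. It gives the time, the measured TCP pose, the force, the opening and the grip force at its end, in the units of the state.
- manip.get_state(): the state, without advancing time (a new reading comes with each control period).
- vision.grab_frame(name): name is "scene" or "top"; returns the picture (480x640x3 uint8, red, green, blue); there is no depth.
- vision.camera_model(name): a dict with "K" (3x3 intrinsics, pixels), "k1" (the pictures are not rectified: a ray, as slopes to the right and down, at radius r is drawn at 1 + k1 r^2 times it, then the intrinsics apply), "cam_to_world" (4x4, takes a point from camera to world coordinates). Camera axes: x right, y up, looking along -z (the intrinsics and any distortion apply to the point x, -y, -z); pixel columns grow to the right and rows downward; lengths in m; the calibration is good to about 2 mm. A picture is of the moment at which its call begins. camera_model takes no time and is no camera call.
- order.hand_in(): hands the job in; it is judged then, once.
Trained networks look in the newest picture that a camera, given by its name, has taken for a name from the list of things; names that differ only in an ending like _2 or _b are one class to them, and where a whole thing is asked for, a point or a joint stands for the part that bears it (a point fixed in the world has none). Each returns a list of dicts, best first, with "conf" (0 to 1); they miss things now and then, are a little off and sometimes report something else, mostly with a low value. They report only what shows in the picture. A call takes as long as a camera call. They do not tell look-alikes from the thing itself.
- search_frame(query, camera): "position" ([column, row] as shares, 0 to 1, of the picture: columns of its width, rows of its height, amid what is visible of it).
- place_of(query, camera): "position" ([column, row] as shares, 0 to 1, of the picture: columns of its width, rows of its height: a listed point, or the origin of a listed thing).
The state is a dict: "time": time; "joint_pos": joint angles; "qvel": joint speeds; "tau": joint torques, N m; "eef_pos": TCP position; "orientation": TCP orientation; "force": force on the tool from outside, world axes, zero at the start; "wrist_torque": the same for the moment, N m; "width": finger opening in m; "grasp_force": force on a finger pad.
Only numpy, scipy, OpenCV 4.12 (cv2) and the standard library are available. Lean on these libraries where they do the work, as an engineer would, in place of code of your own. Each camera call takes 0.05 s, during which the arm holds its last target. There are 200 camera calls.

## Working session

There is one attempt and no reset: what is moved stays moved. The work goes in short steps, Python scripts to look and compute and a shell command to move; the robot and the scene stay as the last step left them, time stands still between calls to the robot, and variables do not carry over. Pictures are saved under pics/ and viewed, at most 11 in all, crops included, and the job is handed in when it is done.

```bash
mkdir -p pics; cat > h.py <<'E'
import numpy as np, cv2
from plant import manip, vision, order, search_frame, place_of
from scipy.spatial.transform import Rotation as R
def ray(cam,px):
    m=vision.camera_model(cam);K=np.array(m["K"]);T=np.array(m["cam_to_world"])
    u=cv2.undistortPoints(np.array([[px]],float),K,np.array([m["k1"],0,0,0.]))[0,0]
    return T[:3,3],T[:3,:3]@np.array([u[0],-u[1],-1.])
def at(cam,px,z):
    o,d=ray(cam,px);return o+d*(z-o[2])/d[2]
def proj(cam,P):
    m=vision.camera_model(cam);K=np.array(m["K"]);T=np.array(m["cam_to_world"])
    p=(np.asarray(P,float)-T[:3,3])@T[:3,:3];p=p*[1,-1,-1]
    return cv2.projectPoints(p.reshape(-1,1,3),np.zeros(3),np.zeros(3),K,np.array([m["k1"],0,0,0.]))[0][:,0]
def two(a,b):
    A=[];B=[]
    for o,d in (a,b):
        d=d/np.linalg.norm(d);M=np.eye(3)-np.outer(d,d);A.append(M);B.append(M@o)
    return np.linalg.solve(sum(A),sum(B))
E
python3 - <<'E'
from h import *
np.set_printoptions(precision=3,suppress=True)
for c in("scene","top"):
    im=vision.grab_frame(c);cv2.imwrite(f"pics/{c}0.png",im[:,:,::-1])
    T=np.array(vision.camera_model(c)["cam_to_world"]);print(c,T[:3,3])
    for q in"stylus rest case gauge_nose seam0 seam4 seam5 seam7 bottle0 taperoll jar".split():
        print(q,[(round(r["conf"],2),np.round(np.array(r["position"])*[640,480],1).tolist()) for r in place_of(q,c)][:4])
s=manip.get_state();print(s["eef_pos"],s["orientation"],s["time"],manip.nose_length)
E
```

```text
scene [1.259 0.074 1.262]
stylus [(0.94, [206.8, 156.6]), (0.92, [200.9, 195.9]), (0.72, [200.8, 199.3])]
rest [(0.73, [196.1, 199.1])]
case [(0.64, [324.9, 229.2])]
gauge_nose [(0.76, [356.6, 213.7]), (0.68, [307.4, 214.7]), (0.35, [296.9, 215.6]), (0.21, [176.3, 275.0])]
seam0 [(0.97, [316.8, 210.9]), (0.89, [326.2, 209.8]), (0.85, [349.7, 212.8]), (0.78, [326.5, 220.5])]
seam4 [(0.97, [316.8, 210.9]), (0.89, [326.2, 209.8]), (0.85, [349.7, 212.8]), (0.78, [326.5, 220.5])]
seam5 [(0.97, [316.8, 210.9]), (0.89, [326.2, 209.8]), (0.85, [349.7, 212.8]), (0.78, [326.5, 220.5])]
seam7 [(0.97, [316.8, 210.9]), (0.89, [326.2, 209.8]), (0.85, [349.7, 212.8]), (0.78, [326.5, 220.5])]
bottle0 [(0.96, [382.3, 335.0]), (0.81, [262.8, 324.4]), (0.58, [319.0, 341.0])]
taperoll [(0.75, [456.7, 307.1])]
jar [(0.88, [177.0, 274.6])]
top [ 0.433 -0.001  1.36 ]
stylus [(0.91, [485.8, 346.2]), (0.62, [480.2, 283.8])]
rest [(0.62, [479.5, 281.6])]
case [(0.79, [329.0, 262.7])]
gauge_nose [(0.55, [291.7, 265.3]), (0.19, [338.0, 263.5])]
seam0 [(0.96, [328.9, 271.0]), (0.96, [327.3, 256.2]), (0.89, [349.6, 258.2]), (0.87, [300.5, 261.0])]
seam4 [(0.96, [328.9, 271.0]), (0.96, [327.3, 256.2]), (0.89, [349.6, 258.2]), (0.87, [300.5, 261.0])]
seam5 [(0.96, [328.9, 271.0]), (0.96, [327.3, 256.2]), (0.89, [349.6, 258.2]), (0.87, [300.5, 261.0])]
seam7 [(0.96, [328.9, 271.0]), (0.96, [327.3, 256.2]), (0.89, [349.6, 258.2]), (0.87, [300.5, 261.0])]
bottle0 [(0.82, [319.8, 140.3]), (0.61, [255.1, 154.5])]
taperoll [(0.86, [181.7, 195.5])]
jar [(0.82, [477.2, 189.1])]
[ 0.222 -0.53   0.248] [ 0.98   0.197 -0.    -0.   ] 1.2 0.017
```

View pics/scene0.png

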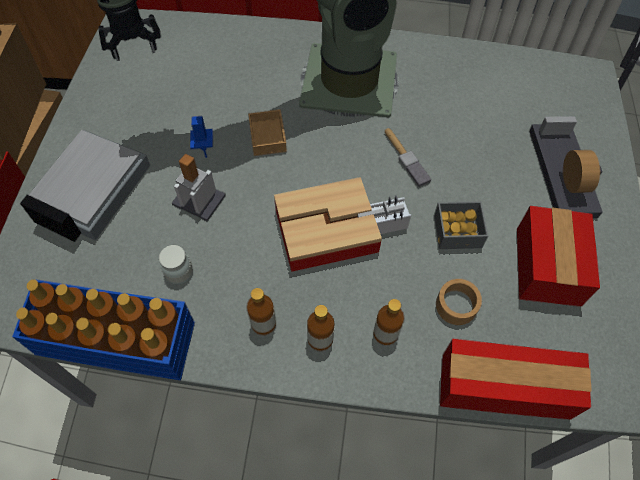

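View pics/top0.png

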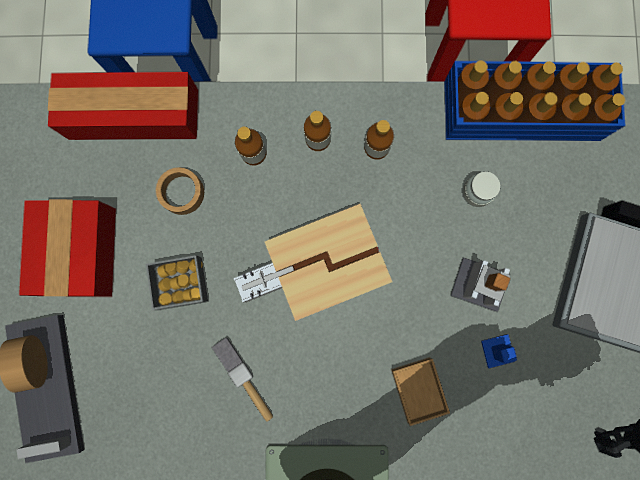

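The scene picture shows the stylus with its wooden handle hanging in the rest at about (188,170) scene and (495,283) top. A blue look-alike stands at (200,130) and (500,350). The case joint runs from (378,250), its open end, to (270,272) by the gauge in the top view. The wooden-handled one in the aluminium rest fits the description, so I'll confirm it in a crop and fit the lid.

```bash
python3 - <<'E'
from h import *
np.set_printoptions(precision=4,suppress=True)
im=cv2.imread("pics/top0.png")
a=cv2.resize(im[240:380,430:540],(440,560),interpolation=cv2.INTER_CUBIC)
sc=cv2.imread("pics/scene0.png")
b=cv2.resize(sc[100:230,150:240],(360,520),interpolation=cv2.INTER_CUBIC)
o=np.zeros((560,800,3),np.uint8);o[:,:440]=a;o[:520,440:]=b;cv2.imwrite("pics/crop1.png",o)
c=cv2.resize(im[195:330,225:400],(800,617),interpolation=cv2.INTER_CUBIC)[:600]
cv2.imwrite("pics/crop2.png",c)
hsv=cv2.cvtColor(im,cv2.COLOR_BGR2HSV)
m=((hsv[:,:,0]>8)&(hsv[:,:,0]<25)&(hsv[:,:,1]>50)&(hsv[:,:,2]>130)).astype(np.uint8)
m[:195]=0;m[330:]=0;m[:,:255]=0;m[:,400:]=0
ys,xs=np.nonzero(m)
P=np.array([at("top",(x,y),0.07)[:2] for x,y in zip(xs,ys)])
r=cv2.minAreaRect((P*1000).astype(np.float32));print(r)
# dark joint pixels inside the lid
n,l,st,ce=cv2.connectedComponentsWithStats(m);print(st[:6])
E
```

```text
Traceback (most recent call last):
  File "h.py", line 9, in at
    o,d=ray(cam,px);return o+d*(z-o[2])/d[2]
        ~~~^^^^^^^^
  File "h.py", line 5, in ray
    m=vision.camera_model(cam);K=np.array(m["K"]);T=np.array(m["cam_to_world"])
ValueError: time passes only in moves, steps and waits
```

View pics/crop1.png

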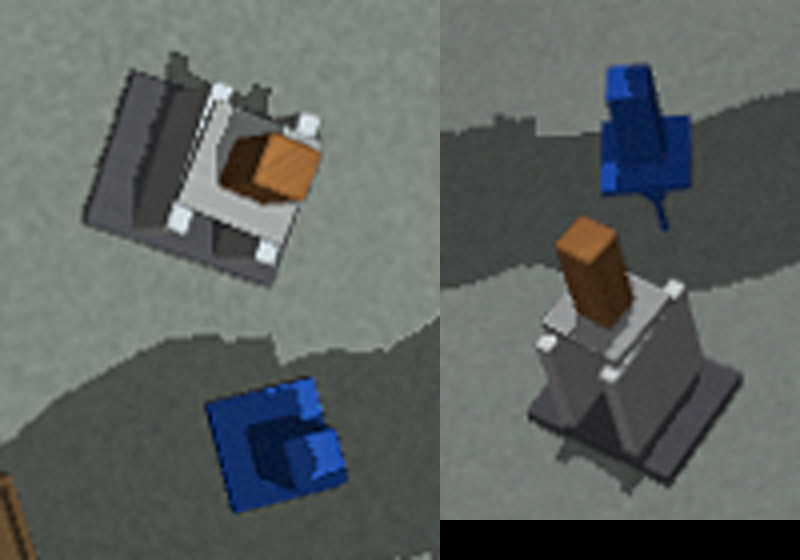

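View pics/crop2.png

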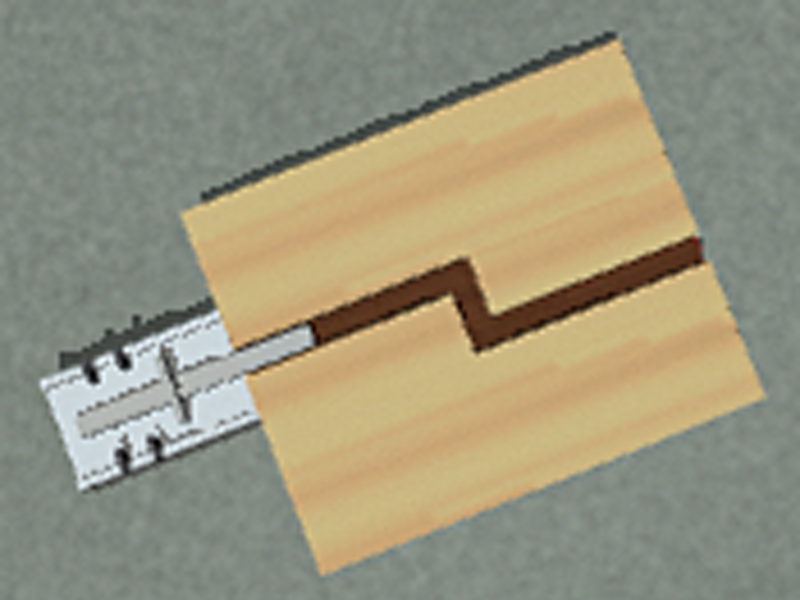

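Crop 1 confirms it: the wooden handle, with its top face at top pixel (503,282), stands in the aluminium rest, and the blue one is the look-alike. Crop 2 shows the joint clearly, with its start at the right (crop 700,250), the corners at (480,335) and (462,275), and the tongue end at (312,335). Next I'll turn these into positions with a cached camera model.

```bash
python3 - <<'E'
s=open('h.py').read()
s=s.replace("def ray","CM={}\ndef cm(c):\n    if c not in CM: CM[c]=vision.camera_model(c)\n    return CM[c]\ndef ray",1).replace("m=vision.camera_model(cam)","m=cm(cam)")
open('h.py','w').write(s)
E
python3 - <<'E'
from h import *
from scipy.optimize import least_squares
np.set_printoptions(precision=4,suppress=True)
im=cv2.imread("pics/top0.png")
hsv=cv2.cvtColor(im,cv2.COLOR_BGR2HSV)
m=((hsv[:,:,0]>8)&(hsv[:,:,0]<25)&(hsv[:,:,1]>50)&(hsv[:,:,2]>130)).astype(np.uint8)
m[:195]=0;m[330:]=0;m[:,:260]=0;m[:,400:]=0
n,l,st,ce=cv2.connectedComponentsWithStats(m)
k=[i for i in range(1,n) if st[i,4]>1000];print(st[k])
ys,xs=np.nonzero(np.isin(l,k))
P=np.array([at("top",(x,y),0.07)[:2] for x,y in zip(xs,ys)])
r=cv2.minAreaRect((P*1000).astype(np.float32));print("lid",r)
C=lambda x,y:(225+x*175/800-.39,195+y*135/617-.39)
pts=[("start",700,250,-.110,-.015),("c1",480,335,0,-.015),("c2",462,275,0,.015),("nose",312,335,.074,.015)]
# joint corners, crop px -> case xy (joint centreline mid points)
for n_,x,y,*_ in pts: print(n_,at("top",C(x,y),.07))
cc=[(620,38),(765,398),(322,576),(182,212)]
Q=[at("top",C(*c),.07)[:2] for c in cc];print("corners",np.array(Q),np.linalg.norm(np.diff(Q,axis=0),axis=1),np.mean(Q,axis=0))
D=lambda x,y:(430+x/4-.4,240+y/4-.4)
print("handle top",at("top",D(293,167),.173),at("scene",(187,160),.173), two(ray("top",D(293,167)),ray("scene",(187,160))))
W=[at("top",D(*c),.095)[:2] for c in[(222,92),(308,125),(181,218),(266,250)]];print("walls",np.array(W),np.mean(W,axis=0))
W=np.array(W);print([np.degrees(np.arctan2(*(d)[::-1])) for d in(W[2]-W[0],W[3]-W[1],W[1]-W[0],W[3]-W[2])],np.linalg.norm(W[1]-W[0]))
H=np.array([at("top",D(*c),.173)[:2] for c in[(270,131),(322,148),(306,204),(255,186)]]);print("handle corners",H,H.mean(0),[np.degrees(np.arctan2(*(H[(i+1)%4]-H[i])[::-1])) for i in range(4)])
s=manip.get_state();print(s["eef_pos"],R.from_quat(s["orientation"]).as_matrix(),s["joint_pos"])
E
```

```text
[[ 265  204  112   68 4022]
 [ 279  252  113   69 4093]]
lid ((525.9544677734375, -2.7226715087890625), (180.4146728515625, 221.29507446289062), 21.827083587646484)
start [ 0.5513 -0.1087  0.07  ]
c1 [ 0.5116 -0.0067  0.07  ]
c2 [0.5394 0.0017 0.07  ]
nose [0.5115 0.071  0.07  ]
corners [[ 0.6508 -0.0721]
 [ 0.4827 -0.1382]
 [ 0.4009  0.0655]
 [ 0.5686  0.1319]] [0.1806 0.2196 0.1803] [ 0.5258 -0.0032]
handle top [ 0.4795 -0.3438  0.173 ] [ 0.482  -0.3333  0.173 ] [ 0.479  -0.3398  0.1694]
walls [[ 0.5215 -0.3302]
 [ 0.5043 -0.3748]
 [ 0.4562 -0.3071]
 [ 0.4397 -0.351 ]] [ 0.4804 -0.3408]
[np.float64(160.5336428209325), np.float64(159.75724733556038), np.float64(-111.05724240496899), np.float64(-110.65496985668071)] 0.04780340763535818
handle corners [[ 0.497  -0.333 ]
 [ 0.4887 -0.3583]
 [ 0.4615 -0.3497]
 [ 0.4703 -0.3249]] [ 0.4794 -0.3415] [np.float64(-108.12620090487779), np.float64(162.29046992366747), np.float64(70.53290129877125), np.float64(-16.883986682772292)]
[ 0.2222 -0.5303  0.2483] [[ 0.9223  0.3865 -0.    ]
 [ 0.3865 -0.9223  0.0001]
 [ 0.     -0.0001 -1.    ]] [ 1.1323  0.7065 -0.0276  1.4846  0.022   0.9509 -0.0755]
```

```bash
python3 -m handwheel '5 -1.2 0 -0.13 8.5; 10 -2.4 0 -0.27 8.5; 15 -3.6 0 -0.4 8.5; 20 -4.8 0 -0.53 8.5; 25 -6 0 -0.67 8.5'
cat > to.py <<'E'
# print shift in current tool axes (cm) and yaw (rad) to reach world x y z and tool-x heading (deg)
import sys
from h import *
x,y,z,h=map(float,sys.argv[1:5])
s=manip.get_state();M=R.from_quat(s["orientation"]).as_matrix()
d=M.T@(np.array([x,y,z])-s["eef_pos"]);c=np.degrees(np.arctan2(M[1,0],M[0,0]))
print("t",s["time"],"pos",np.round(s["eef_pos"],4),"head",round(c,2),"shift cm",np.round(d*100,2),"yaw",round(-np.radians(h-c),3),"zaxis",np.round(M[:,2],4),"F",np.round(s["force"],2),"w",round(s["width"],4),"g",round(s["grasp_force"],1))
E
python3 to.py 0.4795 -0.3415 0.248 70.5
```

```text
time: 1.7
eef_pos: [0.4253, -0.3812, 0.2485]
orientation: [0.86, 0.511, 0.0, 0.0]
force: [1.7, -0.7, -0.6]
width: 0.0848
grasp_force: 0.0
t 1.7 pos [ 0.4253 -0.3812  0.2485] head 61.42 shift cm [6.08 2.86 0.05] yaw -0.158 zaxis [ 2.e-04 -2.e-04 -1.e+00] F [ 1.69 -0.74 -0.59] w 0.0848 g 0.0
```

```bash
python3 -m handwheel '3 1.4 0 -0.08 8.5; 6.1 2.9 0 -0.16 8.5; 6.1 2.9 0 -0.16 8.5; 6.1 2.9 0 -0.16 8.5; 6.1 2.9 0 -0.16 8.5' >/dev/null
python3 to.py 0.4795 -0.3415 0.141 70.5
python3 - <<'E'
from h import *
t=vision.grab_frame("top");s=vision.grab_frame("scene")
o=np.zeros((560,800,3),np.uint8)
o[:480,:400]=cv2.resize(t[230:350,440:540],(400,480),interpolation=cv2.INTER_CUBIC)
o[:560,400:]=cv2.resize(s[90:230,140:240],(400,560),interpolation=cv2.INTER_CUBIC)
cv2.imwrite("pics/c3.png",o[:,:,::-1])
E
```

```text
t 2.2 pos [ 0.478  -0.3439  0.2483] head 70.19 shift cm [ 0.28  0.07 10.73] yaw -0.005 zaxis [-6.e-04 -3.e-04 -1.e+00] F [-0.6  -1.09  0.12] w 0.085 g 0.0
```

View pics/c3.png

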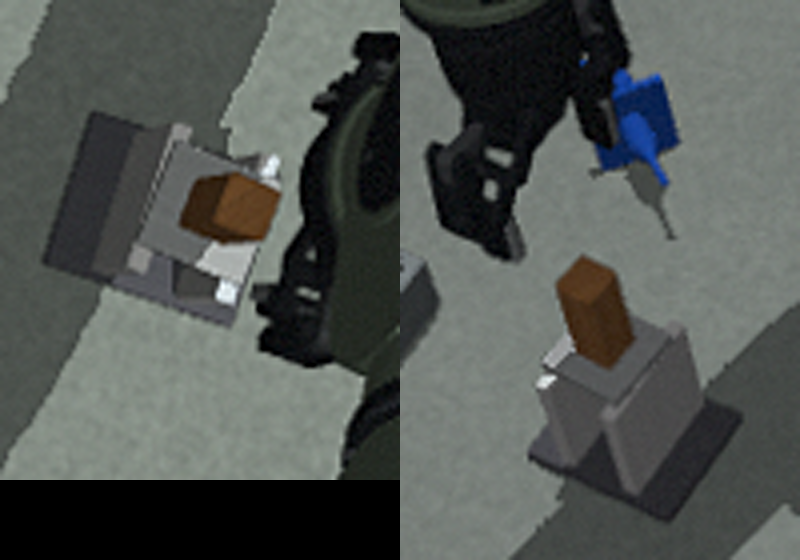

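The picture shows the open fingers straddling the handle's line. Their tips are at crop (270,330) and (320,95) in the top view, midpoint about (297,215), with the handle free below and the stylus not moved. I'll check that midpoint against a projection.

```bash
python3 - <<'E'
from h import *
e=np.array(manip.get_state()["eef_pos"]);
for z in(.017,.0): print(proj("top",e-[0,0,z]),proj("scene",e-[0,0,z]))
print("seen top",(440+297/4,230+215/4),"scene",(140+157/4,90+195/4))
print(proj("top",[.4795,-.3415,.173]),proj("scene",[.4795,-.3415,.173]))
E
python3 to.py 0.4795 -0.3415 0.141 70.5
```

```text
[[511.89909568 280.90116623]] [[178.27323062 142.4811997 ]]
[[514.6857758  280.52857793]] [[176.82028081 137.69703202]]
seen top (514.25, 283.75) scene (179.25, 138.75)
[[501.67726607 281.33715953]] [[183.89276575 158.78332648]]
t 2.3 pos [ 0.478  -0.3439  0.2484] head 70.19 shift cm [ 0.28  0.06 10.74] yaw -0.005 zaxis [-3.e-04 -3.e-04 -1.e+00] F [-0.35 -0.46  0.42] w 0.085 g 0.0
```

```bash
python3 -m handwheel '0.35 0.05 0 0 8.5; 0.35 0.05 3 0 8.5; 0.35 0.05 6 0 8.5; 0.35 0.05 9 0 8.5; 0.35 0.05 10.7 0 8.5' >/dev/null
python3 -m handwheel '0 0 0 0 8.5; 0 0 0 0 5; 0 0 0 0 4; 0 0 0 0 3.5; 0 0 0 0 3'
python3 to.py 0.4795 -0.3408 0.141 70.5
python3 -m handwheel '0 0 0 0 1.5; 0 0 0 0 1; 0 0 0 0 1; 0 0 0 0 1; 0 0 0 0 1'
python3 to.py 0.4795 -0.3408 0.141 70.5
```

```text
time: 3.3
eef_pos: [0.4805, -0.3402, 0.1419]
orientation: [0.818, 0.576, 0.0, 0.0]
force: [-1.9, 1.8, 2.2]
width: 0.0305
grasp_force: 1.3
t 3.3 pos [ 0.4805 -0.3402  0.1419] head 70.28 shift cm [-0.09 -0.07  0.09] yaw -0.004 zaxis [ 7.e-04 -4.e-04 -1.e+00] F [-1.89  1.76  2.22] w 0.0305 g 1.3
time: 3.8
eef_pos: [0.4805, -0.3402, 0.142]
orientation: [0.818, 0.576, 0.0, 0.0]
force: [-2.4, 1.2, 7.9]
width: 0.0278
grasp_force: 58.2
t 3.8 pos [ 0.4805 -0.3402  0.142 ] head 70.28 shift cm [-0.1  -0.07  0.1 ] yaw -0.004 zaxis [ 7.e-04 -5.e-04 -1.e+00] F [-2.35  1.22  7.95] w 0.0278 g 58.2
```

```bash
python3 -m handwheel '0 0 -1 0 1; 0 0 -3 0 1; 0 0 -6 0 1; 0 0 -8.5 0 1; 0 0 -10 0 1' >/dev/null
python3 -m handwheel '3 -0.1 0 0 1; 7 -0.3 0 0 1; 11 -0.5 0 0 1; 15 -0.7 0 0 1; 19 -0.9 0 0 1' >/dev/null
python3 to.py 0.5515 -0.1095 0.242 70.3
python3 -m handwheel '2 0 0 0 1; 3.5 0 0 0 1; 3.5 0 0 0 1; 3.5 0 0 0 1; 3.5 0 0 0 1' >/dev/null
python3 to.py 0.5515 -0.1095 0.242 70.3
```

```text
t 4.8 pos [ 0.5362 -0.1565  0.242 ] head 70.29 shift cm [ 4.94 -0.15  0.01] yaw -0.0 zaxis [ 5.e-04 -0.e+00 -1.e+00] F [-0.37 -0.28 -1.89] w 0.0277 g 58.3
t 5.3 pos [ 0.5474 -0.1266  0.2414] head 70.19 shift cm [ 1.74 -0.2  -0.06] yaw -0.002 zaxis [-2.e-04 -5.e-04 -1.e+00] F [-0.25  0.34 -2.63] w 0.0277 g 58.2
```

```bash
python3 - <<'E'
from h import *
t=vision.grab_frame("top");s=vision.grab_frame("scene")
cv2.imwrite("pics/top4.png",t[:,:,::-1]);cv2.imwrite("pics/scene4.png",s[:,:,::-1])
e=np.array(manip.get_state()["eef_pos"])
print(proj("top",e-[0,0,.122]),proj("scene",e-[0,0,.122]))
o=np.zeros((560,800,3),np.uint8)
o[:,:400]=cv2.resize(t[200:340,330:430],(400,560),interpolation=cv2.INTER_CUBIC)
o[:,400:]=cv2.resize(s[140:280,230:330],(400,560),interpolation=cv2.INTER_CUBIC)
cv2.imwrite("pics/c4.png",o[:,:,::-1])
E
```

```text
[[388.29888147 248.94303488]] [[270.72755915 205.96837222]]
```

View pics/c4.png

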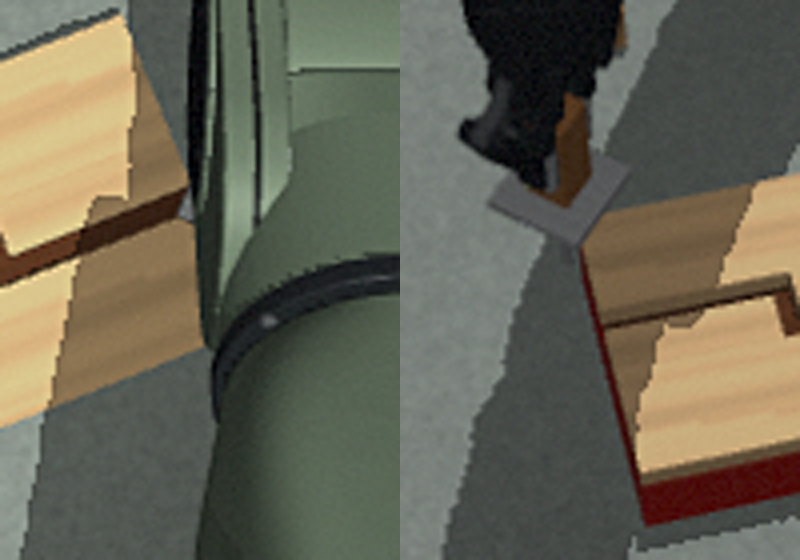

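```bash
python3 - <<'E'
from h import *
np.set_printoptions(precision=4,suppress=True)
im=cv2.imread("pics/scene0.png");hsv=cv2.cvtColor(im,cv2.COLOR_BGR2HSV)
m=((hsv[:,:,0]>8)&(hsv[:,:,0]<25)&(hsv[:,:,1]>50)&(hsv[:,:,2]>110)).astype(np.uint8)
m[:170]=0;m[280:]=0;m[:,:260]=0;m[:,390:]=0
n,l,st,ce=cv2.connectedComponentsWithStats(m);k=[i for i in range(1,n) if st[i,4]>1000];print(st[k])
ys,xs=np.nonzero(np.isin(l,k))
P=np.array([at("scene",(x,y),0.07)[:2] for x,y in zip(xs,ys)])
r=cv2.minAreaRect((P*1000).astype(np.float32));print("lid scene",r)
e=np.array(manip.get_state()["eef_pos"])
print("flange centre pred",proj("scene",e-[0,0,.039]),"seen",(230+160.5/4-.4,140+184/4-.4), at("scene",(269.7,185.6),e[2]-.039),e)
E
```

```text
[[ 274  177   98   42 2607]
 [ 281  214  101   44 2911]]
lid scene ((525.7793579101562, 1.4437408447265625), (181.1129150390625, 221.64816284179688), 21.79362678527832)
flange centre pred [[268.3428 185.5026]] seen (269.725, 185.6) [ 0.5474 -0.1232  0.2023] [ 0.5475 -0.1262  0.2413]
```

The scene view shows the flange at crop (560,184) and the joint mouth at (602,322). The two cameras agree on the case to about 4 mm along y, and I use the mean: centre (0.526,-0.001), yaw 21.8°. Now I go over the start of the joint and lower.

```bash
python3 -m handwheel '1 -0.2 0 0 1; 2.1 -0.35 0 0 1; 2.1 -0.35 1.5 0 1; 2.1 -0.35 3 0 1; 2.1 -0.35 4 0 1' >/dev/null
python3 -m handwheel '0 0 0 0 1; 0 0 0 0 1; 0 0 0 0 1; 0 0 0 0 1; 0 0 0 0 1'
python3 to.py 0.5514 -0.1052 0.182 70.3
python3 - <<'E'
from h import *
s=vision.grab_frame("scene");cv2.imwrite("pics/scene5.png",s[:,:,::-1])
e=np.array(manip.get_state()["eef_pos"])
print("tip pred",proj("scene",e-[0,0,.122]),"flange",proj("scene",e-[0,0,.039]))
cv2.imwrite("pics/c5.png",cv2.resize(s[160:250,240:360],(800,600),interpolation=cv2.INTER_CUBIC)[:,:,::-1])
E
```

```text
time: 6.4
eef_pos: [0.5517, -0.1042, 0.2016]
orientation: [0.818, 0.576, 0.0, 0.0]
force: [-0.0, -0.3, -1.1]
width: 0.0276
grasp_force: 58.3
t 6.4 pos [ 0.5517 -0.1042  0.2016] head 70.28 shift cm [-0.1   0.    1.96] yaw -0.0 zaxis [ 5.e-04  0.e+00 -1.e+00] F [-0.04 -0.3  -1.13] w 0.0276 g 58.3
tip pred [[280.65005859 217.60429253]] flange [[278.84519874 198.22927615]]
```

View pics/c5.png

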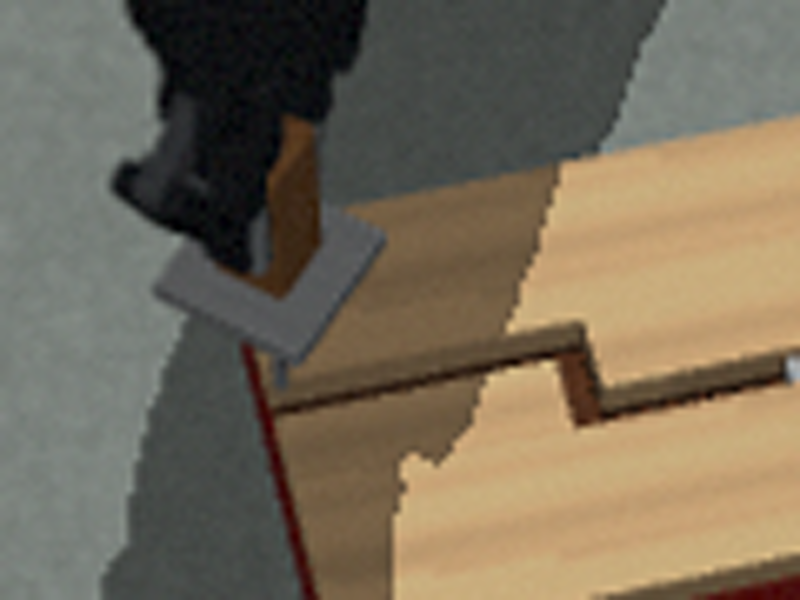

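The pin tip shows at crop (281,387), 10 mm above the lid over the mouth of the joint. Lowered to the lid it would come to crop y of about 396, and the joint there spans 382 to 410, so it is centred. Now lowering slowly.

```bash
python3 -m handwheel '-0.1 0 0.4 0 1; -0.1 0 0.8 0 1; -0.1 0 1.2 0 1; -0.1 0 1.6 0 1; -0.1 0 1.95 0 1' 
python3 -m handwheel '0 0 0 0 1; 0 0 0 0 1; 0 0 0 0 1'
python3 to.py 0.5514 -0.1052 0.182 70.3
```

```text
time: 6.95
eef_pos: [0.5512, -0.1051, 0.1813]
orientation: [0.818, 0.576, -0.0, -0.0]
force: [0.5, 0.2, -1.4]
width: 0.0273
grasp_force: 58.3
time: 7.25
eef_pos: [0.5513, -0.1051, 0.182]
orientation: [0.818, 0.576, 0.0, 0.0]
force: [-0.0, -0.5, -2.5]
width: 0.0276
grasp_force: 58.3
t 7.25 pos [ 0.5513 -0.1051  0.182 ] head 70.29 shift cm [-0.    0.01 -0.  ] yaw -0.0 zaxis [ 2.e-04  1.e-04 -1.e+00] F [-0.03 -0.48 -2.53] w 0.0276 g 58.3
```

```bash
cat > cs.py <<'E'
from h import *
s=manip.get_state();e=np.array(s["eef_pos"]);c,n=.9285,.3714
d=e[:2]-[.5259,-.0012];f=np.array(s["force"])
print("t",round(s["time"],2),"case mm",np.round([1e3*(c*d[0]+n*d[1]),1e3*(-n*d[0]+c*d[1])],1),"z",round(e[2],4),"Fcase",np.round([c*f[0]+n*f[1],-n*f[0]+c*f[1],f[2]],2),"w",round(s["width"],4))
E
python3 -m handwheel '0.15 -0.13 0 0 1; 0.37 -0.33 0 0 1; 0.6 -0.53 0 0 1; 0.82 -0.73 0 0 1; 1.05 -0.93 0 0 1' >/dev/null; python3 cs.py
python3 -m handwheel '0.22 -0.2 0 0 1; 0.45 -0.4 0 0 1; 0.67 -0.6 0 0 1; 0.9 -0.8 0 0 1; 1.12 -0.99 0 0 1' >/dev/null; python3 cs.py
python3 -m handwheel '0.22 -0.2 0 0 1; 0.45 -0.4 0 0 1; 0.67 -0.6 0 0 1; 0.9 -0.8 0 0 1; 1.12 -0.99 0 0 1' >/dev/null; python3 cs.py
```

```text
t 7.75 case mm [-15.1 -91.6] z 0.1818 Fcase [ 0.18  0.52 -1.56] w 0.0275
t 8.25 case mm [-15.  -76.7] z 0.1818 Fcase [ 0.84 -0.34 -2.41] w 0.0277
t 8.75 case mm [-15.  -61.8] z 0.1818 Fcase [-1.    0.77 -2.15] w 0.0277
```

```bash

python3 -m handwheel '0.22 -0.2 0 0 1; 0.45 -0.4 0 0 1; 0.67 -0.6 0 0 1; 0.9 -0.8 0 0 1; 1.12 -0.99 0 0 1' >/dev/null; python3 cs.py
python3 -m handwheel '0.22 -0.2 0 0 1; 0.45 -0.4 0 0 1; 0.67 -0.6 0 0 1; 0.9 -0.8 0 0 1; 1.12 -0.99 0 0 1' >/dev/null; python3 cs.py
python3 -m handwheel '0.22 -0.2 0 0 1; 0.45 -0.4 0 0 1; 0.67 -0.6 0 0 1; 0.9 -0.8 0 0 1; 1.12 -0.99 0 0 1' >/dev/null; python3 cs.py
python3 -m handwheel '0.22 -0.2 0 0 1; 0.45 -0.4 0 0 1; 0.67 -0.59 0 0 1; 0.82 -0.73 0 0 1; 0.97 -0.86 0 0 1' >/dev/null; python3 cs.py
python3 -m handwheel '0.08 -0.07 0 0 1; 0.15 -0.13 0 0 1; 0.15 -0.13 0 0 1; 0.15 -0.13 0 0 1; 0.15 -0.13 0 0 1' >/dev/null; python3 cs.py
python3 - <<'E'
from h import *
s=vision.grab_frame("scene");cv2.imwrite("pics/scene6.png",s[:,:,::-1])
e=np.array(manip.get_state()["eef_pos"])
print("tip pred",proj("scene",e-[0,0,.122]),"flange",proj("scene",e-[0,0,.039]))
cv2.imwrite("pics/c6.png",cv2.resize(s[160:250,270:390],(800,600),interpolation=cv2.INTER_CUBIC)[:,:,::-1])
E
```

```text
t 9.25 case mm [-15.  -46.7] z 0.1818 Fcase [ 0.13 -0.41  0.04] w 0.0281
t 9.75 case mm [-15.  -31.9] z 0.1818 Fcase [-0.44 -1.26 -1.13] w 0.0276
t 10.25 case mm [-15.  -16.9] z 0.1818 Fcase [-0.47  0.22 -2.05] w 0.0277
t 10.75 case mm [-15.  -4.] z 0.1818 Fcase [-0.45 -1.11 -2.95] w 0.0275
t 11.25 case mm [-15.   -2.3] z 0.1818 Fcase [ 0.62  0.39 -1.16] w 0.0277
tip pred [[322.71522389 212.93629564]] flange [[323.18807164 193.74641511]]
```

View pics/c6.png

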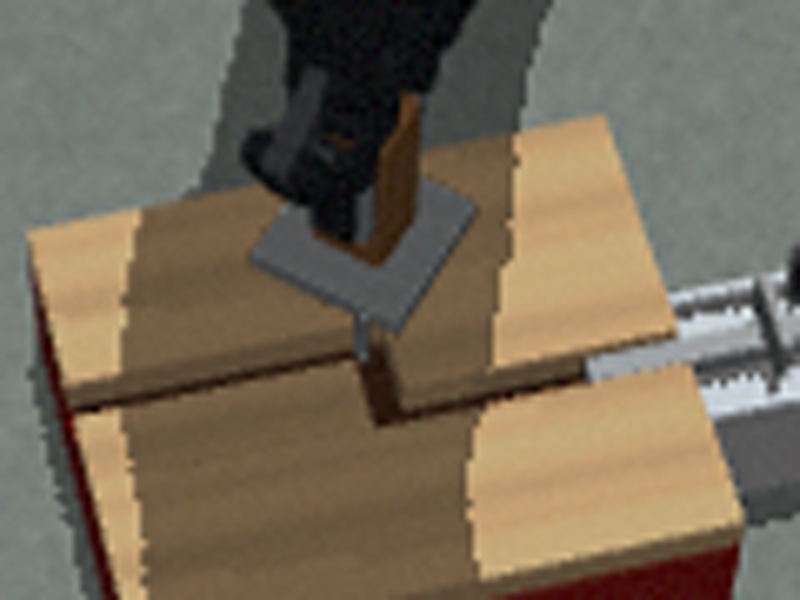

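The pin is in the joint at crop (363,355), at the mouth of the cross part. That mouth spans about x 355 to 386 with its centre near 371, so the pin needs about 3 mm more along +y before the turn.

```bash

python3 -m handwheel '0.1 -0.09 0 0 1; 0.2 -0.18 0 0 1; 0.21 -0.19 0 0 1; 0.21 -0.19 0 0 1; 0.21 -0.19 0 0 1' >/dev/null; python3 cs.py
python3 -m handwheel '0.13 0.15 0 0 1; 0.27 0.3 0 0 1; 0.4 0.45 0 0 1; 0.53 0.6 0 0 1; 0.66 0.75 0 0 1' >/dev/null; python3 cs.py
python3 -m handwheel '0.13 0.15 0 0 1; 0.27 0.3 0 0 1; 0.4 0.45 0 0 1; 0.53 0.6 0 0 1; 0.66 0.75 0 0 1' >/dev/null; python3 cs.py
```

```text
t 11.8 case mm [-15.1   0.6] z 0.1818 Fcase [-0.32  0.17 -1.55] w 0.0274
t 12.3 case mm [-4.9  0.6] z 0.1818 Fcase [ 0.54  0.24 -1.85] w 0.0275
t 12.8 case mm [5.1 0.6] z 0.1818 Fcase [-0.46  0.74 -1.93] w 0.0273
```

```bash

python3 -m handwheel '0.13 0.15 0 0 1; 0.27 0.3 0 0 1; 0.4 0.45 0 0 1; 0.53 0.6 0 0 1; 0.66 0.75 0 0 1' >/dev/null; python3 cs.py
python3 -m handwheel '0 0 0 0 1; 0 0 0 0 1; 0 0 0 0 1' >/dev/null; python3 cs.py
python3 - <<'E'
from h import *
s=vision.grab_frame("scene");cv2.imwrite("pics/scene7.png",s[:,:,::-1])
cv2.imwrite("pics/c7.png",cv2.resize(s[160:250,270:390],(800,600),interpolation=cv2.INTER_CUBIC)[:,:,::-1])
E
```

```text
t 13.3 case mm [15.1  0.6] z 0.1818 Fcase [-0.75  0.1  -1.07] w 0.0279
t 13.6 case mm [14.8  0.5] z 0.1818 Fcase [-0.03  0.13 -1.28] w 0.0276
```

View pics/c7.png

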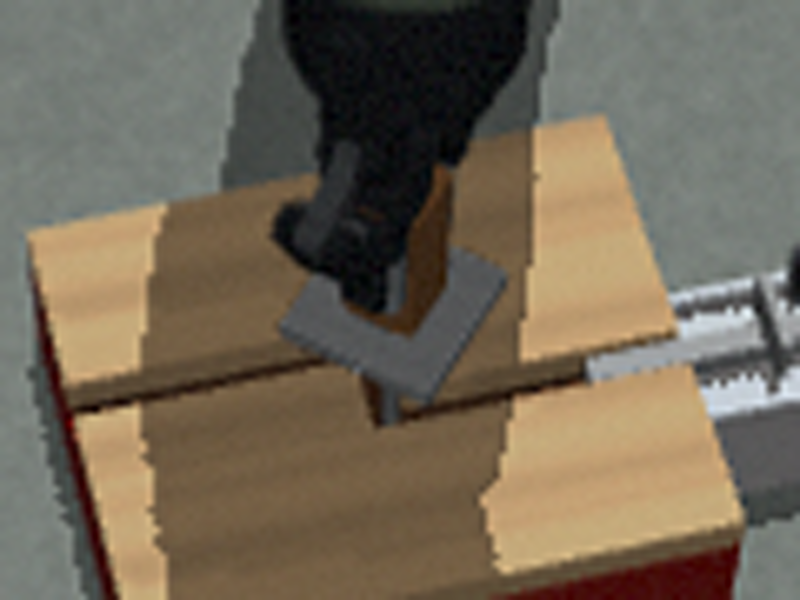

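The pin is in the second corner at crop (390,415), with no contact force. Next I draw along the last part.

```bash

for i in 1 ; do python3 -m handwheel '0.22 -0.2 0 0 1; 0.45 -0.4 0 0 1; 0.67 -0.6 0 0 1; 0.9 -0.8 0 0 1; 1.12 -0.99 0 0 1' >/dev/null; python3 cs.py; done
python3 -m handwheel '0.22 -0.2 0 0 1; 0.45 -0.4 0 0 1; 0.67 -0.6 0 0 1; 0.9 -0.8 0 0 1; 1.12 -0.99 0 0 1' >/dev/null; python3 cs.py
python3 -m handwheel '0.22 -0.2 0 0 1; 0.45 -0.4 0 0 1; 0.67 -0.6 0 0 1; 0.9 -0.8 0 0 1; 1.12 -0.99 0 0 1' >/dev/null; python3 cs.py
python3 -m handwheel '0.22 -0.2 0 0 1; 0.45 -0.4 0 0 1; 0.67 -0.6 0 0 1; 0.9 -0.8 0 0 1; 1.12 -0.99 0 0 1' >/dev/null; python3 cs.py
python3 -m handwheel '0.22 -0.2 0 0 1; 0.45 -0.4 0 0 1; 0.67 -0.6 0 0 1; 0.9 -0.8 0 0 1; 1.12 -0.99 0 0 1' >/dev/null; python3 cs.py
```

```text
t 14.15 case mm [15.  15.8] z 0.1818 Fcase [ 1.02 -0.25 -1.72] w 0.0275
t 14.65 case mm [15.  30.7] z 0.1818 Fcase [-0.16 -0.37 -1.18] w 0.0279
t 15.15 case mm [15.  45.7] z 0.1818 Fcase [ 0.49  0.68 -1.29] w 0.0275
t 15.65 case mm [15.  60.6] z 0.1818 Fcase [ 0.53  0.6  -2.65] w 0.0276
t 16.15 case mm [15.  75.4] z 0.1818 Fcase [ 0.24 -1.77 -1.53] w 0.0276
```

```bash

python3 -m handwheel '0.22 -0.2 0 0 1; 0.45 -0.4 0 0 1; 0.67 -0.6 0 0 1; 0.9 -0.8 0 0 1; 1.12 -0.99 0 0 1' >/dev/null; python3 cs.py
python3 -m handwheel '0.15 -0.13 0 0 1; 0.3 -0.26 0 0 1; 0.43 -0.38 0 0 1; 0.43 -0.38 0 0 1; 0.43 -0.38 0 0 1' >/dev/null; python3 cs.py
python3 -m handwheel '0 0 0 0 1; 0 0 0 0 1; 0 0 0 0 1; 0 0 0 0 1; 0 0 0 0 1' >/dev/null; python3 cs.py
python3 - <<'E'
from h import *
s=vision.grab_frame("scene");t=vision.grab_frame("top")
cv2.imwrite("pics/top8.png",t[:,:,::-1])
o=np.zeros((600,800,3),np.uint8)
o[:,:400]=cv2.resize(s[175:250,350:400+20][:, :50],(400,600),interpolation=cv2.INTER_CUBIC)
o[:,400:]=cv2.resize(t[240:315,225:275],(400,600),interpolation=cv2.INTER_CUBIC)
s2=cv2.resize(s[185:245,350:430],(800,600),interpolation=cv2.INTER_CUBIC)
o=np.hstack([cv2.resize(s[180:250,345:425],(400,350),interpolation=cv2.INTER_CUBIC),cv2.resize(t[240:310,220:300],(400,350),interpolation=cv2.INTER_CUBIC)])
cv2.imwrite("pics/c8.png",o[:,:,::-1])
c,n=.9285,.3714
P=lambda x,y,z:[.5259+c*x-n*y,-.0012+n*x+c*y,z]
print(proj("scene",[P(15/1e3,.143,.082),P(.015,.168,.082)]),proj("top",[P(15/1e3,.143,.082),P(.015,.168,.082)]))
E
```

```text
t 16.65 case mm [15.  90.4] z 0.1818 Fcase [-0.   -2.91 -1.47] w 0.0275
t 17.15 case mm [15.  95.9] z 0.1818 Fcase [ 0.24 -1.76 -2.3 ] w 0.0277
t 17.65 case mm [15.  95.9] z 0.1818 Fcase [ 1.19 -3.35 -1.85] w 0.0276
[[384.76492164 206.11451084]
 [394.66559417 204.04538832]] [[260.82377691 279.31285826]
 [249.67867107 283.72759044]]
```

View pics/c8.png

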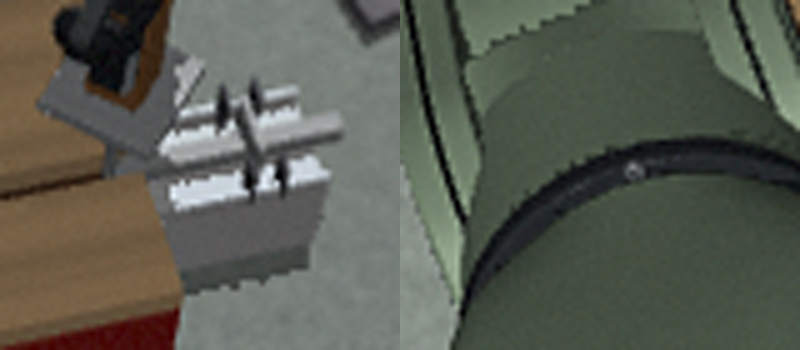

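The pointer blade at crop (250,130) stands midway between the ridge pairs (upper at 222 and 255, lower at 250 and 283), with about 3 N on the nose held for more than 0.5 s. Now I back off slowly and lift out by the gauge end.

```bash

python3 -m handwheel '-0.15 0.13 0 0 1; -0.37 0.33 0 0 1; -0.6 0.53 0 0 1; -0.82 0.73 0 0 1; -1.05 0.93 0 0 1' >/dev/null; python3 cs.py
python3 -m handwheel '-0.22 0.2 0 0 1; -0.45 0.4 0 0 1; -0.67 0.6 0 0 1; -0.9 0.8 0 0 1; -1.1 0.97 0 0 1' >/dev/null; python3 cs.py
python3 -m handwheel '-0.15 0.13 0 0 1; -0.3 0.26 0 0 1; -0.4 0.35 0 0 1; -0.4 0.35 0 0 1; -0.4 0.35 0 0 1' >/dev/null; python3 cs.py
python3 -m handwheel '0 0 -0.3 0 1; 0 0 -0.6 0 1; 0 0 -1 0 1; 0 0 -1.4 0 1; 0 0 -1.8 0 1' >/dev/null; python3 cs.py
python3 -m handwheel '0 0 -0.8 0 1; 0 0 -2 0 1; 0 0 -4 0 1; 0 0 -4.5 0 1; 0 0 -4.5 0 1' >/dev/null; python3 to.py 0.4805 -0.3402 0.245 70.28
```

```text
t 18.25 case mm [15.  81.7] z 0.1818 Fcase [ 0.37 -1.37 -0.87] w 0.0275
t 18.75 case mm [14.9 67.2] z 0.1818 Fcase [ 0.15 -0.12 -1.97] w 0.0279
t 19.25 case mm [15. 62.] z 0.1818 Fcase [-0.13  0.12 -1.87] w 0.0276
t 19.75 case mm [15. 62.] z 0.2003 Fcase [ 0.76  0.29 -1.13] w 0.0278
t 20.25 pos [0.517  0.0619 0.2453] head 70.28 shift cm [-3.908e+01  1.013e+01  2.000e-02] yaw 0.0 zaxis [ 1.2e-03  3.0e-04 -1.0e+00] F [ 0.34  0.22 -2.19] w 0.0277 g 58.4
```

```bash

python3 -m handwheel '-2 0.5 0 0 1; -6 1.5 0 0 1; -10 2.5 0 0 1; -14 3.6 0 0 1; -18 4.6 0 0 1' >/dev/null
python3 -m handwheel '-4 1 0 0 1; -8 2.1 0 0 1; -12 3.1 0 0 1; -16 4.2 0 0 1; -19 4.9 0 0 1' >/dev/null
python3 -m handwheel '-1.6 0.4 0 0 1; -2.1 0.6 0 0 1; -2.1 0.6 0 0 1; -2.1 0.6 0 0 1; -2.1 0.6 0 0 1' >/dev/null
python3 to.py 0.4805 -0.3402 0.142 70.28
```

```text
t 21.75 pos [ 0.4804 -0.3391  0.2448] head 70.38 shift cm [-0.1   0.05 10.28] yaw 0.002 zaxis [ 0.e+00  5.e-04 -1.e+00] F [ 0.39 -0.71 -1.87] w 0.0281 g 58.3
```

```bash

python3 -m handwheel '-0.1 0.05 0 0 1; -0.1 0.05 2.5 0 1; -0.1 0.05 5 0 1; -0.1 0.05 7.5 0 1; -0.1 0.05 9.3 0 1' >/dev/null
python3 -m handwheel '0 0 0.2 0 1; 0 0 0.5 0 1; 0 0 0.75 0 1; 0 0 0.9 0 1; 0 0 0.9 0 1'
python3 to.py 0.4805 -0.3402 0.142 70.28
```

```text
time: 22.75
eef_pos: [0.4802, -0.3414, 0.1431]
orientation: [0.818, 0.576, 0.0, 0.0]
force: [-0.4, -0.6, -1.8]
width: 0.0277
grasp_force: 58.3
t 22.75 pos [ 0.4802 -0.3414  0.1431] head 70.29 shift cm [ 0.13 -0.01  0.11] yaw 0.0 zaxis [ 4.e-04 -2.e-04 -1.e+00] F [-0.36 -0.64 -1.79] w 0.0277 g 58.3
```

```bash

python3 -m handwheel '0.1 0 0.05 0 1; 0.1 0 0.12 0 1; 0.1 0 0.12 0 1'
python3 -m handwheel '0 0 0 0 2.9; 0 0 0 0 3.2; 0 0 0 0 4; 0 0 0 0 6; 0 0 0 0 8.5'
python3 -m handwheel '0 0 0 0 8.5; 0 0 0 0 8.5; 0 0 0 0 8.5; 0 0 0 0 8.5; 0 0 -1 0 8.5'
python3 -m handwheel '0 0 -3 0 8.5; 0 0 -7 0 8.5; 0 0 -11 0 8.5; 0 0 -14 0 8.5; 0 0 -14 0 8.5'
python3 -m handwheel '-3 0 0 0 8.5; -7 0 0 0 8.5; -10 0 0 0 8.5; -10 0 0 0 8.5; -10 0 0 0 8.5'
python3 - <<'E'
from h import *
s=vision.grab_frame("scene");t=vision.grab_frame("top")
cv2.imwrite("pics/s9.png",s[:,:,::-1]);cv2.imwrite("pics/t9.png",t[:,:,::-1])
o=np.zeros((560,800,3),np.uint8)
o[:560,:400]=cv2.resize(t[220:360,420:520],(400,560),interpolation=cv2.INTER_CUBIC)
o[:280,400:]=cv2.resize(s[120:225,150:300],(400,280),interpolation=cv2.INTER_CUBIC)
o[280:,400:]=cv2.resize(s[170:275,290:440],(400,280),interpolation=cv2.INTER_CUBIC)
cv2.imwrite("pics/c9.png",o[:,:,::-1])
E
```

```text
time: 23.05
eef_pos: [0.4806, -0.3403, 0.1421]
orientation: [0.818, 0.576, 0.0, 0.0]
force: [-1.1, 1.2, 6.7]
width: 0.0276
grasp_force: 59.1
time: 23.55
eef_pos: [0.4804, -0.3404, 0.1416]
orientation: [0.818, 0.576, 0.0, -0.0]
force: [-0.1, -0.9, 0.9]
width: 0.0676
grasp_force: 0.0
time: 24.05
eef_pos: [0.48, -0.3402, 0.151]
orientation: [0.818, 0.576, -0.0, -0.001]
force: [0.1, -0.3, 0.3]
width: 0.0852
grasp_force: 0.0
time: 24.55
eef_pos: [0.4813, -0.3409, 0.296]
orientation: [0.818, 0.576, 0.001, 0.003]
force: [-0.1, 0.4, -0.4]
width: 0.0846
grasp_force: 0.0
time: 25.05
eef_pos: [0.4464, -0.4347, 0.2913]
orientation: [0.818, 0.575, 0.0, -0.0]
force: [0.8, -0.3, 0.4]
width: 0.085
grasp_force: 0.0
```

View pics/c9.png

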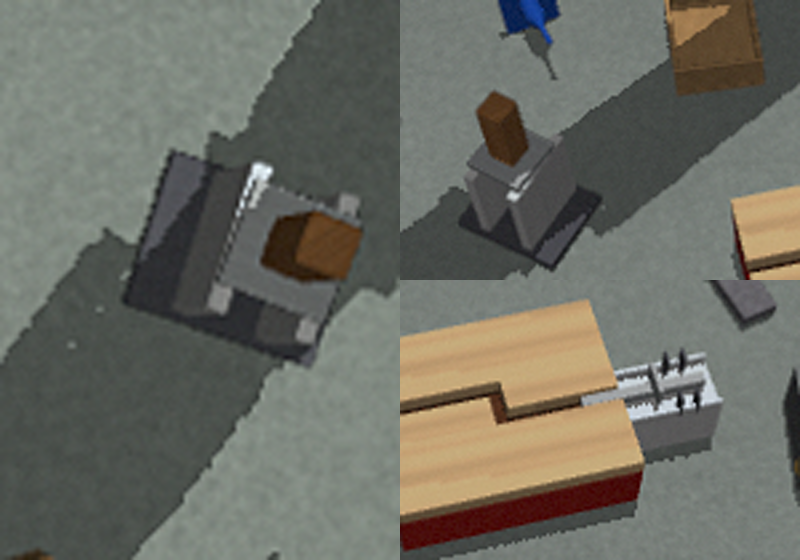

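The stylus hangs upright in its rest, with its handle at top crop (335,245). The slide is home, its tongue end at (585,400) and the blade back clear of the ridges, and the gripper is free. Handing in.

```bash
python3 -m handwheel '0 0 0 0 8.5; 0 0 0 0 8.5; 0 0 0 0 8.5' >/dev/null; python3 -c "
from plant import order
print(order.hand_in())"
```

```text
the job is handed in; nothing more can be done
None
```

I handed the job in at about 25 s: the joint was traced in one pass, the gauge was held between the ridges and sprang back, and the stylus hangs back in its rest; no verdict was returned.

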